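Show the foot of the mug to the inspection camera

TASK

Take the dark mug that stands on the clipboard and show its underside to the small inspection camera: hold it in the air 10 cm in front of the lens, centred on the line of sight, with its underside square to the lens and its handle on the uppermost side of the tilted mug. Do not touch the camera, and leave the other things where they stand. Finish holding the mug there, at rest: do not put it down or let go.

Things in the scene. Friction and masses are not known exactly. Their poses are not given: they have to be found in the camera images.
- mug: the dark straight-sided mug standing upright on the clipboard: outside diameter 68 mm, height 62 mm, wall about 7 mm thick, inside floor 9 mm above the underside, 0.15 to 0.29 kg, loose, open at the top (+z). Origin in the plane of the underside, 10.5 mm off the round body's axis, which is at y = +10.5 mm; the loop handle (about 12 mm wide) points to -y and reaches 56 mm from that axis
- mug_foot (a point): centre of the mug's round underside (62 mm diameter), on the body's axis; axes as the mug's: z up to the open top, -y to the handle. From here 30 mm along x or -x and 62 mm up is the middle of the rim's wall, 90 degrees from the handle: free for a pinch from above, one finger inside
- mug_handle (a point): middle of the outer part of the mug's handle, about 50 mm from the body's axis and 37 mm above the underside; axes as the mug's. At the start the handle points away from the robot, within about 75 degrees of +x
- camera: inspection camera: grey box head with a black round lens barrel, tilting in a grey fork on a dark foot plate 100 x 110 mm fixed to the worktop; about 140 mm high. Origin under the middle of the foot plate; its -x is the side to which it looks, roughly towards the robot (within 0.3 rad). The head's level tilting axis lies along y, 85 mm above the origin
- lens (a point): centre of the lens's front glass, 55 mm from the tilting axis. -x: line of sight, outward, up and back towards the robot, 50 to 65 degrees above level (varies). y: level. z: square to the sight line, up and away from the robot; the mug's handle is to point along it. The mug's foot belongs at (-0.100, 0, 0) in this frame, the mug's z along this -x
- clipboard: clipboard with a paper, 190 x 120 mm, board 3 mm thick, lying flat, fixed to the worktop; the clip (11 mm high) is at its +x end. Origin under its middle. The mug to be shown stands on it; it lies on the left or on the right side of the worktop
- other_mug: a second mug, the same in shape and look, standing directly on the worktop on the side where the clipboard is not; to be left alone. Origin as that of the first mug
- ramekin: small white ribbed ramekin, 68 mm diameter, 36 mm high, on the worktop before the camera; origin under its middle; leave it alone
- cutter: yellow snap-blade cutter, 131 x 18 x 14 mm, lying on the worktop before the camera, to the right; origin under its middle; leave it alone
- stapler: desk stapler, 120 x 32 x 44 mm, standing at the right rear; origin under its middle; leave it alone
- tape_roll: roll of packing tape, 79 mm diameter, 37 mm high, at the right rear; origin under its middle; leave it alone
Things that resemble listed ones, but are neither listed nor needed, are in the scene too. There is more than one size of the camera; the one meant has the size given above.

How it is judged:
On the way:
1. the mug is lifted clear of the clipboard in the fingers (height (world z) of mug_foot above 0.04 m and contact force between mug and the fingers above 1 N and contact force between mug and clipboard below 0.3 N), for 0.2 s.
At the end, for the whole second after the job is handed in: The mug is held at rest by the fingers alone, clear of clipboard and camera: the centre of its underside 75 to 125 mm before the lens, within 20 mm of the line of sight sideways and up-down, the underside square to it within 0.2 rad, the handle within 0.3 rad of uppermost (x of mug_foot in the frame of lens between -0.125 and -0.075 m and y of mug_foot in the frame of lens between -0.02 and 0.02 m and z of mug_foot in the frame of lens between -0.02 and 0.02 m and angle between the z axis of mug_foot and the x axis of lens, either way round below 0.2 rad and angle between mug's own z axis and vertical below 1.2 rad and angle between the y axis of mug_foot and the z axis of lens, either way round below 0.3 rad and z of mug_handle in the frame of lens above 0 m and contact force between mug and the fingers above 1 N and contact force between mug and camera below 0.3 N and contact force between mug and clipboard below 0.3 N and height (world z) of mug_foot above 0.12 m and linear speed of mug below 0.03 m/s and angular speed of mug below 0.2 rad/s); the arm keeps its last pose, push and grip.
It fails at once if the camera was touched (contact force between camera and anything else above 1 N).
It fails at once if one of the things to be left alone was moved by more than 25 mm (distance of any of other_mug, ramekin, stapler, cutter, tape_roll from where it was at the start of the episode above 0.025 m).
It also fails if it takes over 38 s, if anything falls off the work surface, if the arm or the gripper's body presses on something with over 40 N, if the wrist force passes 120 N, or if a joint passes its speed limit or range.

ROBOT

A 6-joint arm with a two-finger parallel gripper is mounted at the origin on a cart in front of the work surface, level with it; the furniture and walls round the work are solid. World frame = base frame: x ahead of the robot, y to its left, z up, the work surface at z = 0. Lengths are in m, angles in rad, forces in N, time in s.
With the tool pointing down it reaches from about 0.35 to 0.925 m from the base axis. Payload 6.4 kg.
Tool frame: the origin (TCP) lies where the fingers leave the gripper's body, on its centre line; the fingertips stand 97 mm ahead of it and the grasp point (between the pads) lies arm.pinch_z ahead of it (arm.pinch_z is the distance from the TCP to the grasp point, in m); z points along the fingers, y is the line along which they close (so a half turn about z gives the same grasp; the last joint's range is limited). The gripper opens to 94 mm and grips with 3 to 60 N. Pads are 16 mm wide; open, the fingers measure 119 mm over their backs; the gripper's body (75 mm by 177 mm) begins 78 mm behind the grasp point.
Start: joints at [-1.395, 0.245, 1.558, -0, 1.339, -0.174], TCP at [0.223, -0.611, 0.303] pointing down, gripper open.
Joint ranges: [-3.13, 3.13], [-1.02, 2.26], [0.13, 2.54], [-0.95, 4.09], [0.21, 2.88], [-2.74, 2.74]. Speed limits (rad/s): [2.57, 2.57, 3.14, 3.14, 3.14, 3.14].

INTERFACE

Orientations are given as a unit quaternion [x, y, z, w].
In Python, from station import monitor, vision, job, arm gives the robot as it stands. The module is installed in compiled form; this text tells all that it offers.
- The arm moves only by the tool send_rows, never from a script. Its argument "deltas" is a list of rows, each a list of 7 numbers: the shift along the tool's x, y, z in cm, then the turn, a rotation vector about the tool's x, y, z in degrees, then the opening, from 0 (shut) to 1 (fully open). In form: [[x, y, z, rx, ry, rz, fingers], ...]. A call has 1 to 10 rows; each row shifts and turns the commanded pose from where the row before left it, along the tool's axes as they then stand; what a row does not reach is not made up. A row lasts 1/8 s, in which the tool goes at most 62.5 mm and 10.7 degrees, less where a joint would pass 70% of its speed; a pose out of reach is approached as far as the arm can. A call is refused whole if a number of a shift passes 6.25 or a number of a turn 10.7, either way. A call with a gripper value outside its range is refused whole. The fingers move at their own pace and stop on an object; "grip_force" is the grip in N (left out, the last holds). Time passes only in rows, so rows that do not move let the fingers close. It gives the time, the measured TCP pose, the force, the opening and the grip force at its end, in the units of the state.
- monitor.get_state(): the state, without advancing time (a new reading comes with each control period).
- vision.capture(name): name is "side" or "top"; returns a dict with "color" (420x560x3 uint8, red, green, blue), "mtx" (3x3 intrinsics, pixels), "R" (3x3) and "t" (3): a world point X has camera coordinates R X + t. Camera axes: x right, y down, z forward; pixel columns grow to the right and rows downward; lengths in m; the calibration is good to about 2 mm. A picture is of the moment at which its call begins. There is no depth.
- job.close_job(): hands the job in; it is judged then, once.
The state is a dict: "time": time; "qpos": joint angles; "joint_velocities": joint speeds; "tau": joint torques, N m; "tool_pos": TCP position; "tool_rot": TCP orientation; "contact_force": force on the tool from outside, world axes, zero at the start; "wrist_torque": the same for the moment, N m; "width": finger opening in m; "gripper_force": force on a finger pad.
Only numpy, scipy, OpenCV 4.12 (cv2) and the standard library are available. Lean on these libraries where they do the work, as an engineer would, in place of code of your own. Each camera call takes 0.05 s, during which the arm holds its last target. There are 200 camera calls.

## Working session

There is one attempt and no reset: what is moved stays moved. The work goes in short steps, Python scripts to look and compute and a tool call to move; the robot and the scene stay as the last step left them, time stands still between calls to the robot, and variables do not carry over. Pictures are saved under pics/ and viewed, at most 10 in all, crops included, and the job is handed in when it is done.

Besides the shell and the picture viewer there is one more tool, called after "Call:" in YAML: its name, and indented under it one key for each argument. send_rows: Moves the arm, as the interface text tells. Its arguments: {"type":"object","properties":{"deltas":{"type":"array","items":{"type":"array","items":{"type":"number"}}},"grip_force":{"type":"number"}},"required":["deltas"]}

```bash
mkdir -p pics
python3 - <<'E'
from station import monitor, vision, arm
import cv2,numpy as np,pickle
print(arm.pinch_z, monitor.get_state())
d={}
for n in("side","top"):
    c=vision.capture(n); d[n]=c
    cv2.imwrite(f"pics/{n}0.png",c["color"][:,:,::-1]); print(n,c["mtx"].tolist(),c["R"].round(4).tolist(),c["t"].round(4).tolist(), (-c["R"].T@c["t"]).round(3))
pickle.dump(d,open("c0.pkl","wb"))
E
```

```text
0.0784 {'time': 0.0, 'qpos': array([-1.39510212e+00,  2.45815983e-01,  1.55898489e+00,  2.34078272e-05,
        1.33872618e+00, -1.74088791e-01]), 'joint_velocities': array([-1.97128585e-04, -5.53013810e-04,  5.18509301e-05,  4.98067127e-04,
       -2.70485131e-03,  1.87878440e-03]), 'tau': array([-1.81964269e-04, -4.15835345e+01, -3.14601266e+01,  6.85427058e-02,
        3.31612432e-02, -1.52599368e-04]), 'tool_pos': array([ 0.2226939 , -0.6102204 ,  0.30155963]), 'tool_rot': array([ 9.84745434e-01,  1.73998549e-01,  1.06111702e-05, -9.67206145e-04]), 'contact_force': array([ 0.55128455, -0.09876647,  0.50889547]), 'wrist_torque': array([ 0.00924698, -0.02278586, -0.01156863]), 'gripper_force': 0.0, 'width': 0.09423324913614366}
side [[503.09843652582384, 0.0, 286.7252920682055], [0.0, 503.09843652582384, 209.08503594209458], [0.0, 0.0, 1.0]] [[-0.9919, -0.1269, -0.0079], [-0.0574, 0.5023, -0.8628], [0.1134, -0.8554, -0.5055]] [0.5124, 0.1288, 1.2541] [0.373 1.073 0.749]
top [[523.5803107965014, 0.0, 275.7175582067646], [0.0, 523.5803107965014, 212.3402778010006], [0.0, 0.0, 1.0]] [[0.0193, -0.9998, 0.0034], [-0.9926, -0.0196, -0.1198], [0.1199, -0.001, -0.9928]] [-0.0548, 0.5144, 1.4894] [ 0.333 -0.043  1.54 ]
```

View pics/side0.png

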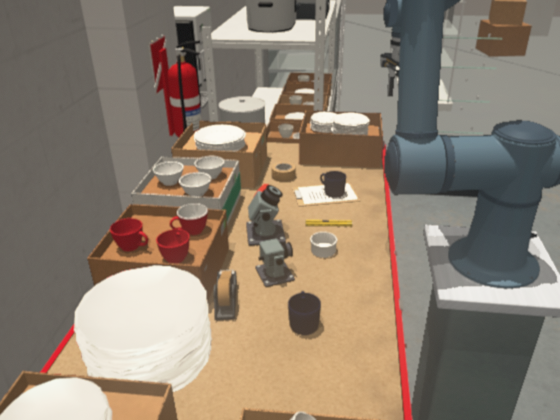

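View pics/top0.png

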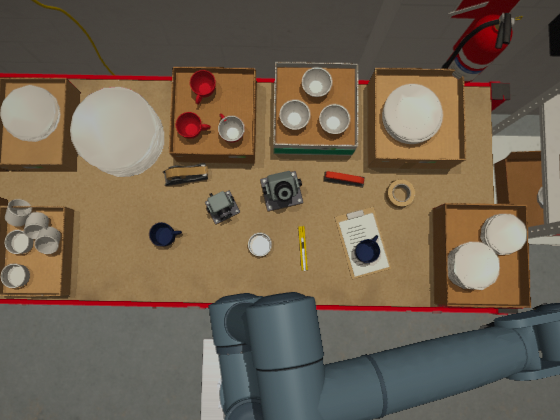

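The top view shows mugs at (367,250) on the clipboard and (162,234) on bare wood. The cameras are at (283,190), larger, and (222,207), smaller. In the side view they are mugs (334,184) and (304,313), cameras (264,212) and (275,258). Candidates: mug on the clipboard (367,250), which I choose, versus the other mug (162,234). For the camera I choose (283,190), with its plate size still to be checked.

```bash
cat > h.py <<'E'
import numpy as np,pickle
def ray(c,u,v):
    d=c["R"].T@np.linalg.solve(c["mtx"],[u,v,1.]); return -c["R"].T@c["t"],d
def onz(c,u,v,z):
    o,d=ray(c,u,v); return o+d*(z-o[2])/d[2]
def proj(c,X):
    p=c["mtx"]@(c["R"]@np.asarray(X,float)+c["t"]); return p[:2]/p[2]
def tri(c1,p1,c2,p2):
    o1,d1=ray(c1,*p1);o2,d2=ray(c2,*p2);d1/=np.linalg.norm(d1);d2/=np.linalg.norm(d2)
    s=np.linalg.lstsq(np.c_[d1,-d2],o2-o1,rcond=None)[0]
    a,b=o1+s[0]*d1,o2+s[1]*d2; return (a+b)/2,np.linalg.norm(a-b)
E
python3 - <<'E'
import pickle,cv2,numpy as np
from h import *
d=pickle.load(open("c0.pkl","rb"))
def crop(n,x,y,w,h,s=8):
    return cv2.resize(d[n]["color"][y:y+h,x:x+w],None,fx=s,fy=s,interpolation=cv2.INTER_CUBIC)
# each 400x300 (50 x 37 @8)
A=crop("top",342,231,50,37);B=crop("top",258,170,50,37*1+1)[:296]
B=crop("top",255,170,57,42,7)[:296,:400]
B=np.pad(B,((0,296-B.shape[0]),(0,400-B.shape[1]),(0,0)))
C=crop("side",240,180,50,74,4);C=crop("side",240,178,66,74,4)
D=crop("side",314,165,50,37)
C=np.pad(C,((0,0),(0,400-C.shape[1]),(0,0)))[:296]
cv2.imwrite("pics/crop.png",np.vstack([np.hstack([A,B]),np.hstack([D,C])])[:,:,::-1])
t=d["top"];s=d["side"]
print("mug",onz(t,367,250,.065),"other",onz(t,162,234,.062),"cam",onz(t,283,190,.05),onz(t,222,207,.05))
# masks: dark mug
for n,(x,y,w,h) in dict(top=(340,228,50,45),side=(312,165,45,38)).items():
    im=d[n]["color"][y:y+h,x:x+w].astype(int)
    m=(im.max(2)<75).astype(np.uint8)
    k,l,st,ce=cv2.connectedComponentsWithStats(m)
    print(n,[(st[i]+[x,y,0,0,0]).tolist()+ (ce[i]+[x,y]).round(1).tolist() for i in range(1,k) if st[i][4]>30])
E
```

```text
mug [ 0.40952347 -0.30380211  0.065     ] other [0.44358101 0.27557111 0.062     ] cam [ 0.57831558 -0.06451777  0.05      ] [0.52545112 0.10964563 0.05      ]
top [[354, 235, 26, 29, 489, 367.2, 250.4]]
side [[324, 172, 21, 24, 414, 334.5, 183.3]]
```

View pics/crop.png

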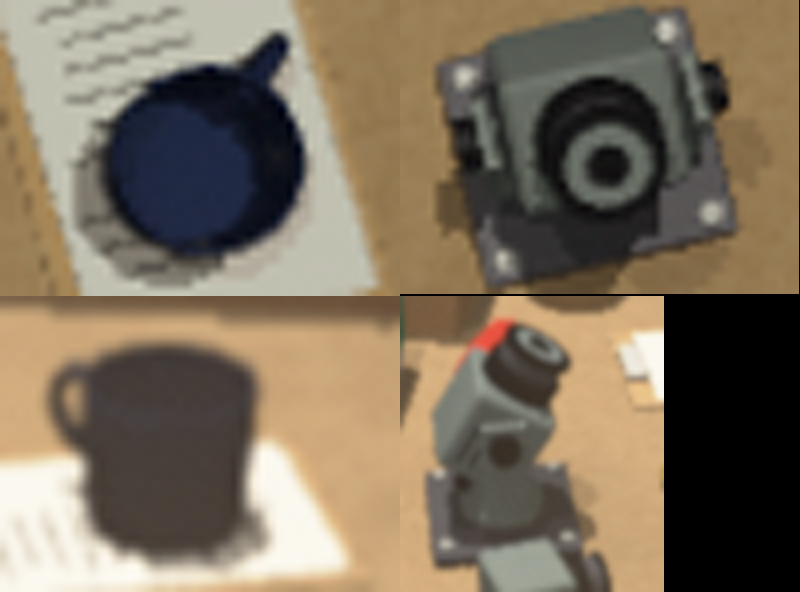

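The close crop confirms the choice:
- **Mug:** it stands on paper. Rim centre is about (367.6,250.6) in the top view, handle tip about (377,236), pointing away and slightly right.
- **Camera:** its plate is about 35x33 px, roughly 105x99 mm, so it is the right size. Glass is at top (285,193) and side (275.5,190). The left tilt knob is at top (264.6,190) and side (265.7,216).

Run:
```python
import pickle,cv2,numpy as np
from h import *
d=pickle.load(open("c0.pkl","rb"));t=d["top"];s=d["side"]
B=lambda x,y:((x-400+.5)/7-.5+255,(y+.5)/7-.5+170)
C=lambda x,y:((x-400+.5)/4-.5+240,(y-296+.5)/4-.5+178)
L=tri(t,B(610,163),s,C(542,346));print("lens",L)
print("lknob",tri(t,B(467,140),s,C(503,450)))
kl=onz(t,*B(467,140),.085);kr=onz(t,*B(715,88),.085);print(kl,kr,np.linalg.norm(kl-kr));ax=(kl+kr)/2
yaw=np.arctan2(*( (kl-kr)[[1,0]]))-np.pi/2;print("axis",ax,"yaw from knobs",yaw)
P=[onz(t,*B(*p),.006) for p in[(437,62),(495,287),(737,232),(683,5)]]
print("plate",np.round(P,3),"centre",np.mean(P,0))
e=P[1]-P[2];print(np.linalg.norm(e),np.linalg.norm(P[3]-P[2]),"yaw",np.arctan2(e[1],e[0])-np.pi/2,)
e=P[3]-P[2];print(np.arctan2(e[1],e[0]));e=P[0]-P[1];print(np.arctan2(e[1],e[0]))
v=L[0]-np.mean(P,0);v[2]=L[0][2]-.085;print("v",v,np.linalg.norm(v),np.degrees(np.arctan2(v[2],np.hypot(*v[:2]))),np.arctan2(-v[1],-v[0]))
A=lambda x,y:((x+.5)/8-.5+342,(y+.5)/8-.5+231)
m=onz(t,*A(205,160),.065);hd=onz(t,*A(280,42),.052);print("mug",m,"tip",hd,np.linalg.norm((hd-m)[:2]),"handle az",np.arctan2(*(hd-m)[[1,0]]))
# foot check from side
D=lambda x,y:((x+.5)/8-.5+314,(y-296+.5)/8-.5+165)
print("proj centre foot side",proj(s,[m[0],m[1],.003]),"rim",proj(s,m),"img rim",D(172,375),"foot",D(167,520))
```

```text
lens (array([ 0.55600166, -0.06788336,  0.13023275]), np.float64(0.002605049936888396))
lknob (array([ 0.57262288, -0.01093014,  0.08404389]), np.float64(0.0005119818363486559))
[ 0.57272407 -0.01092994  0.085     ] [ 0.59591529 -0.11034745  0.085     ] 0.10208660041073885
axis [ 0.58431968 -0.06063869  0.085     ] yaw from knobs 0.22917286666428782
plate [[ 0.619  0.004  0.006]
 [ 0.523 -0.022  0.006]
 [ 0.549 -0.124  0.006]
 [ 0.646 -0.1    0.006]] centre [ 0.58415343 -0.06051731  0.006     ]
0.1049119972008147 0.10012223766897722 yaw 0.24493149864853114
0.24493070547548285
0.27139117876487795
v [-0.02815177 -0.00736605  0.04523275] 0.05378458962402893 57.245685363258254 0.2559176026701664
mug [ 0.40795203 -0.30432766  0.065     ] tip [ 0.45111248 -0.33342566  0.052     ] 0.052053034572783895 handle az -0.5931875043608085
proj centre foot side [333.9540292 192.9383083] rim [334.7612563  174.99243352] img rim (335.0625, 174.4375) foot (334.4375, 192.5625)
```

Call:
send_rows:
  deltas:
    - [3,-2.4,0,0,0,0,0.43]
    - [3,-2.4,0,0,0,0,0.43]
    - [3,-2.4,0,0,0,0,0.43]
    - [3,-2.4,0,0,0,0,0.43]
    - [3,-2.4,0,0,0,0,0.43]
    - [3,-2.4,0,0,0,0,0.43]
    - [3,-2.4,0,0,0,0,0.43]
    - [3,-2.4,0,0,0,0,0.43]
    - [3,-2.4,0,0,0,0,0.43]
    - [3,-2.4,0,0,0,0,0.43]
  grip_force: 40

```text
time: 1.35
tool_pos: [0.4227, -0.2811, 0.3023]
tool_rot: [0.985, 0.174, -0.0, -0.0]
contact_force: [0.3, -0.0, -0.2]
width: 0.0405
gripper_force: 0.0
```

Call:
send_rows:
  deltas:
    - [0,0,0,0,0,9,0.43]
    - [0,0,0,0,0,9,0.43]
    - [0,0,0,0,0,9,0.43]
    - [0,0,0,0,0,9,0.43]
    - [0,0,0,0,0,9,0.43]
    - [0,0,0,0,0,9,0.43]
    - [0,0,0,0,0,0,0.43]
    - [0,0,0,0,0,0,0.43]

```text
time: 2.35
tool_pos: [0.4223, -0.2823, 0.3025]
tool_rot: [0.957, -0.291, -0.0, -0.0]
contact_force: [0.0, -0.4, -0.3]
width: 0.0407
gripper_force: 0.0
```

```bash
cat > go.py <<'E'
# delta to a target TCP pose in tool axes (cm, deg rotvec)
import numpy as np
from scipy.spatial.transform import Rotation as Ro
def delta(st,p,Rt):
    R=Ro.from_quat(st["tool_rot"]); 
    return (R.inv().apply(np.asarray(p)-st["tool_pos"])*100).round(2),np.degrees((R.inv()*Ro.from_matrix(Rt)).as_rotvec()).round(1)
E
python3 - <<'E'
from station import monitor,vision
from go import *
import cv2
s=monitor.get_state();print(s["time"],s["tool_pos"],s["qpos"].round(2),s["width"])
a=.978-np.pi;y=np.array([np.cos(a),np.sin(a),0]);z=np.array([0,0,-1.]);R=np.c_[np.cross(y,z),y,z]
print(delta(s,[.425,-.279,.129],R))
c=vision.capture("side");cv2.imwrite("pics/s1.png",cv2.resize(c["color"][80:230,230:430],None,fx=4,fy=4)[:,:,::-1])
E
```

```text
2.35 [ 0.42227221 -0.28227973  0.30247742] [-0.81 -0.09  1.92  0.    1.32  1.35] 0.04069484289581708
(array([ 0.05, -0.42, 17.35]), array([-0. ,  0. ,  0.1]))
```

View pics/s1.png

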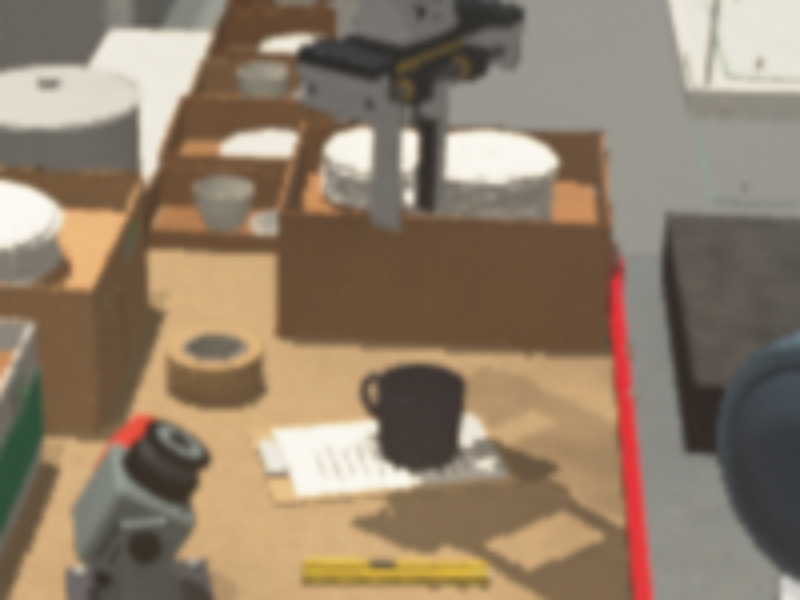

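The view shows the fingers hanging open above the mug (crop 400,200 over 420,415). The path is clear, so I descend and close.

Call:
send_rows:
  deltas:
    - [0,-0.42,2.35,0,0,0,0.43]
    - [0,0,2.5,0,0,0,0.43]
    - [0,0,2.5,0,0,0,0.43]
    - [0,0,2.5,0,0,0,0.43]
    - [0,0,2.5,0,0,0,0.43]
    - [0,0,2,0,0,0,0.43]
    - [0,0,1.5,0,0,0,0.43]
    - [0,0,1.5,0,0,0,0.43]
    - [0,0,0,0,0,0,0.43]

```text
time: 3.52
tool_pos: [0.4243, -0.2785, 0.1281]
tool_rot: [0.956, -0.292, -0.001, -0.001]
contact_force: [0.1, -0.8, 0.3]
width: 0.04
gripper_force: 0.0
```

Call:
send_rows:
  deltas:
    - [0,0,0,0,0,0,0]
    - [0,0,0,0,0,0,0]
    - [0,0,0,0,0,0,0]
    - [0,0,0,0,0,0,0]
    - [0,0,0,0,0,0,0]

```text
time: 4.15
tool_pos: [0.4252, -0.2801, 0.1307]
tool_rot: [0.957, -0.292, 0.001, 0.001]
contact_force: [-1.9, -0.7, 5.5]
width: 0.005
gripper_force: 39.8
```

Call:
send_rows:
  deltas:
    - [0,0,-1,0,0,0,0]
    - [0,0,-1.5,0,0,0,0]
    - [0,0,-2,0,0,0,0]
    - [0,0,-2.5,0,0,0,0]
    - [0,0,-2.5,0,0,0,0]
    - [0,0,-2.5,0,0,0,0]
    - [0,0,-2.5,0,0,0,0]
    - [0,0,-2.5,0,0,0,0]
    - [0,0,-1.5,0,0,0,0]
    - [0,0,0,0,0,0,0]

```text
time: 5.4
tool_pos: [0.425, -0.279, 0.3154]
tool_rot: [0.956, -0.292, 0.001, 0.001]
contact_force: [0.1, -0.4, -1.4]
width: 0.005
gripper_force: 39.8
```

Run:
```python
from station import monitor,vision
from go import *
import cv2,pickle
s=monitor.get_state();print(s["time"],s["tool_pos"],s["tool_rot"],s["qpos"].round(2),s["width"],s["gripper_force"],s["contact_force"])
a=vision.capture("side");b=vision.capture("top");pickle.dump(dict(side=a,top=b,st=s),open("c2.pkl","wb"))
A=cv2.resize(a["color"][60:210,280:380],None,fx=4,fy=4,interpolation=2);B=cv2.resize(b["color"][195:345,315:415],None,fx=4,fy=4,interpolation=2)
cv2.imwrite("pics/s2.png",np.hstack([A,B])[:,:,::-1])
```

```text
5.4 [ 0.42495312 -0.2790346   0.31539729] [ 9.56427328e-01 -2.91968113e-01  1.06410042e-03  5.05372258e-04] [-0.8  -0.1   1.9   0.    1.34  1.36] 0.00497753180495637 39.81699921190739 [ 0.11999639 -0.43134694 -1.41326009]
```

View pics/s2.png

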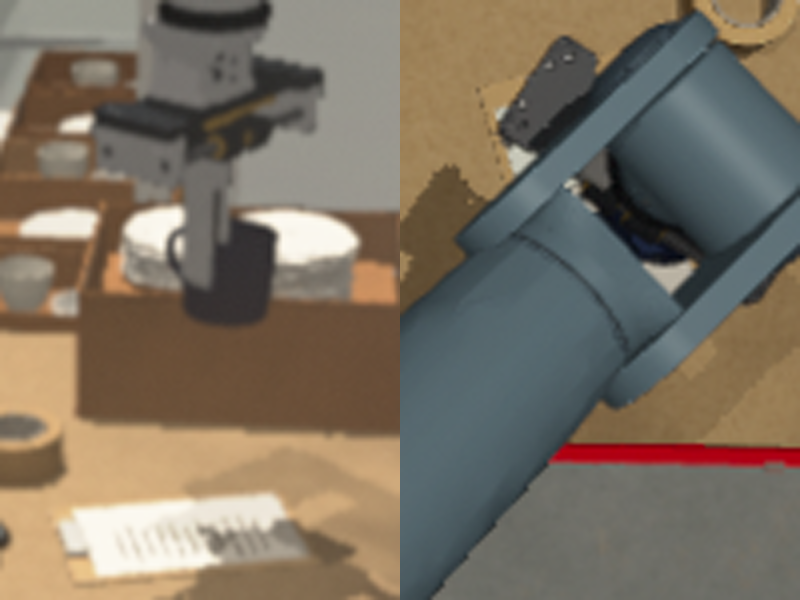

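Mug lifted level in the fingers: side crop rim ≈(237,235), foot bottom ≈(228,322). The clipboard is empty. Next I work out the goal pose.

```bash
cat > goal.py <<'E'
import numpy as np
from go import *
yaw,T=.245,np.radians(57.4);ax=np.array([.5842,-.0606,.085])
c=np.array([np.cos(yaw),np.sin(yaw),0]);k=np.array([0,0,1.])
s=-np.cos(T)*c+np.sin(T)*k; lz=np.sin(T)*c+np.cos(T)*k
lens=ax+.055*s; foot=lens+.1*s
Rg=np.c_[lz,np.cross(-s,lz),-s]; OFF=np.array([0,.0305,.1277])
pg=foot-Rg@OFF
E
python3 - <<'E'
from goal import *
from h import *
d=pickle.load(open("c2.pkl","rb"));st=d["st"];R=Ro.from_quat(st["tool_rot"])
print("lens",lens,"foot",foot,"TCP goal",pg)
f=st["tool_pos"]+R.apply(OFF);print("foot now",f,"px",proj(d["side"],f),"rim",proj(d["side"],f+[0,0,.062]),"bottom edge",proj(d["side"],f+[0,.031,0]))
r=np.array([(237.5)/4-.5+280,(235.5)/4-.5+60]);print("img rim",r,"bottom edge",[228.5/4-.5+280,322/4-.5+60])
p,v=delta(st,pg,Rg);print(p,v,np.linalg.norm(v))
print("world move",pg-st["tool_pos"])
Rf=Ro.from_matrix(Rg);print("move after turning in goal-tool axes",(Rf.inv().apply(pg-st["tool_pos"])*100).round(2), v/9)
E
```

```text
lens [ 0.55545251 -0.06778752  0.13133488] foot [ 0.50318434 -0.08085575  0.21558012] TCP goal [ 0.42903993 -0.06795469  0.32316129]
foot now [ 0.40814131 -0.30453741  0.18770818] px [336.39853914 137.18227287] rim [337.31158336 116.85310426] bottom edge [335.93911529 141.29957935]
img rim [338.875 118.375] bottom edge [336.625, 140.0]
[-11.45 -17.74  -0.81] [ 13.7  30.5 -46.6] 57.35416288291548
world move [0.00408681 0.21107991 0.007764  ]
move after turning in goal-tool axes [  5.07 -20.38   2.32] [ 1.52222222  3.38888889 -5.17777778]
```

Call:
send_rows:
  deltas:
    - [0,0,-1.5,1.5,3.4,-5.2,0]
    - [0,0,-1.5,1.5,3.4,-5.2,0]
    - [0,0,0,1.5,3.4,-5.2,0]
    - [0,0,0,1.5,3.4,-5.2,0]
    - [0,0,0,1.5,3.4,-5.2,0]
    - [0,0,0,1.5,3.4,-5.2,0]
    - [0,0,0,1.5,3.4,-5.2,0]
    - [0,0,0,1.5,3.4,-5.2,0]
    - [0,0,0,1.5,3.4,-5.2,0]
    - [0,0,0,0,0,0,0]

```text
time: 6.75
tool_pos: [0.423, -0.2786, 0.3422]
tool_rot: [0.953, 0.117, 0.276, -0.035]
contact_force: [0.1, -0.3, -1.8]
width: 0.0048
gripper_force: 39.8
```

Run:
```python
from station import monitor
from goal import *
s=monitor.get_state();print(s["time"],s["tool_pos"],s["qpos"].round(2),s["width"],s["gripper_force"]);print(delta(s,pg,Rg))
```

```text
6.75 [ 0.42299443 -0.27864638  0.3422171 ] [-1.   -0.27  2.05  0.57  1.22  0.17] 0.004758263104246984 39.82929065823555
(array([  3.77, -20.29,   4.67]), array([-0. ,  0.2, -0.1]))
```

Orientation reached; translating, with the last part slow.

Call:
send_rows:
  deltas:
    - [0.3,-1.5,0.2,0,0,0,0]
    - [0.4,-2.2,0.4,0,0,0,0]
    - [0.4,-2.4,0.5,0,0,0,0]
    - [0.4,-2.4,0.5,0,0,0,0]
    - [0.4,-2.4,0.5,0,0,0,0]
    - [0.4,-2.4,0.5,0,0,0,0]
    - [0.4,-2.4,0.5,0,0,0,0]
    - [0.4,-2.1,0.5,0,0,0,0]
    - [0.3,-1.5,0.4,0,0,0,0]
    - [0.3,-1.0,0.4,0,0,0,0]

```text
time: 8.0
tool_pos: [0.4271, -0.067, 0.3262]
tool_rot: [0.953, 0.119, 0.278, -0.033]
contact_force: [-0.3, 0.2, -1.9]
width: 0.005
gripper_force: 39.8
```

Call:
send_rows:
  deltas:
    - [0,0,0,0,0,0,0]
    - [0,0,0,0,0,0,0]
    - [0,0,0,0,0,0,0]
    - [0,0,0,0,0,0,0]

```text
time: 8.5
tool_pos: [0.4274, -0.069, 0.3264]
tool_rot: [0.953, 0.118, 0.278, -0.033]
contact_force: [0.3, -0.7, -2.2]
width: 0.0049
gripper_force: 39.8
```

Run:
```python
from station import monitor,vision
from goal import *
from h import *
import cv2
s=monitor.get_state();print(s["time"],s["tool_pos"],s["qpos"].round(2),s["width"],s["gripper_force"]);print(delta(s,pg,Rg))
a=vision.capture("side");b=vision.capture("top");pickle.dump(dict(side=a,top=b,st=s),open("c3.pkl","wb"))
A=cv2.resize(a["color"][90:240,230:330],None,fx=4,fy=4,interpolation=2);B=cv2.resize(b["color"][135:285,230:330],None,fx=4,fy=4,interpolation=2)
cv2.imwrite("pics/s3.png",np.hstack([A,B])[:,:,::-1])
R=Ro.from_quat(s["tool_rot"]);P=lambda o:((proj(a,s["tool_pos"]+R.apply(o))-[230,90]+.5)*4-.5).round()
print("foot",P(OFF),"rim",P(OFF-[0,0,.062]),"handle",P(OFF+[.05,0,-.037]),"lens",((proj(a,lens)-[230,90]+.5)*4).round())
```

```text
8.5 [ 0.42738226 -0.06896952  0.32642834] [-0.6  -0.57  2.29  0.47  1.08  0.57] 0.00487778838647921 39.8289892449975
(array([-0.02, -0.06,  0.38]), array([0.1, 0.1, 0.1]))
foot [266. 272.] rim [319. 192.] handle [230. 188.] lens [181. 401.]
```

View pics/s3.png

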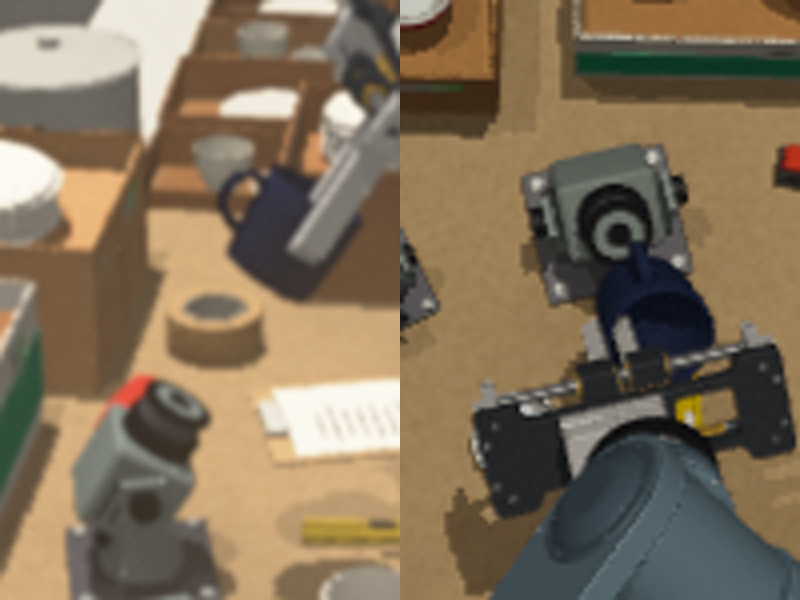

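The side view shows the tilted mug above the lens with its handle up. The underside edge runs (232,245)–(300,298), so its middle matches the predicted foot (266,272). Next I check sideways in the top view: rim ≈(667,318), handle ≈(638,265).

Run:
```python
from goal import *
from h import *
d=pickle.load(open("c3.pkl","rb"));s=d["st"];b=d["top"]
R=Ro.from_quat(s["tool_rot"]);P=lambda o:((proj(b,s["tool_pos"]+R.apply(o))-[230,135]+.5)*4-.5+[400,0]).round()
print("foot",P(OFF),"rim",P(OFF-[0,0,.062]),"handle mid/tip",P(OFF+[.05,0,-.037]),P(OFF+[.056,0,-.045]),"rim +-x",P(OFF+[0,.034,-.062]),P(OFF+[0,-.034,-.062]),"handle root",P(OFF+[.034,0,-.05]))
```

```text
foot [644. 298.] rim [659. 340.] handle mid/tip [638. 251.] [638. 247.] rim +-x [713. 328.] [604. 353.] handle root [646. 283.]
```

Call:
send_rows:
  deltas:
    - [0,0,0.2,0,0,0,0]
    - [0,0,0.2,0,0,0,0]
    - [0,0,0,0,0,0,0]
    - [0,0,0,0,0,0,0]
    - [0,0,0,0,0,0,0]
    - [0,0,0,0,0,0,0]
    - [0,0,0,0,0,0,0]

```text
time: 9.48
tool_pos: [0.4295, -0.0681, 0.323]
tool_rot: [0.953, 0.118, 0.278, -0.033]
contact_force: [-0.4, 0.1, -1.0]
width: 0.0048
gripper_force: 39.8
```

The predicted rim edge (713,328) and handle tip (638,247) match the picture, and the mug is at rest. Handing in.

```bash
python3 -c "
from station import job
print(job.close_job())"
```

```text
the job is handed in; nothing more can be done
None
```

The mug is held at rest with its underside about 10 cm in front of the inspection camera's lens, centred and square to it with the handle uppermost, and the job was handed in at about 9.5 s (no verdict was returned).

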